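# Snap the data logger's cover shut all round

## Task

One of the two round data loggers has had its batteries changed and its snap-fit cover is only laid on: its rim stands up. With the fingertips, press down around that rim, section by section, until all four sections have clicked shut, fully home and flush all round, then take the hand away. Do not pick up, tip or shove the logger, and leave the other logger, the figure, the screwdriver and the glue jar as they are.

Things in the scene. Friction and masses are not known exactly. Their poses are not given: they have to be found in the camera images.
- logger: unfinished data logger: loose round puck, about 0.6 kg, blue tub 128 mm wide, white cover 132 mm wide; origin: centre of its underside on the bench, z up. Its middle face (83 mm wide, small display) is 41 mm above the bench. Round it the white rim (radius 42 to 66 mm) is cut into four quarter sections, at the logger's own +x, +y, -x, -y. At the start their tops are 52 to 56 mm above the bench, each at its own height, over a dark gap; home: 44 mm
- rim_a (a joint): how far the rim section on the logger's +x side is pressed down, in m: 0 = fully up, 0.012 = snapped home on a hard stop. It starts anywhere from 0 to 0.004. A tight fit: about 7 N moves it at any point of its travel, and it stays where it is left, so a half-pressed section stays half open; each section moves by itself.
- rim_a_top (a point): point on the top surface of that +x section, in the middle of its width and of its arc (54 mm from the logger's axis); it moves down with the section, from at most 56 to 44 mm above the bench. Pressing straight down anywhere on the section works; this is the best place.
- rim_b (a joint): how far the rim section on the logger's +y side is pressed down, in m: 0 = fully up, 0.012 = snapped home on a hard stop. It starts anywhere from 0 to 0.004. A tight fit: about 7 N moves it at any point of its travel, and it stays where it is left, so a half-pressed section stays half open; each section moves by itself.
- rim_b_top (a point): point on the top surface of that +y section, in the middle of its width and of its arc (54 mm from the logger's axis); it moves down with the section, from at most 56 to 44 mm above the bench. Pressing straight down anywhere on the section works; this is the best place.
- rim_c (a joint): how far the rim section on the logger's -x side is pressed down, in m: 0 = fully up, 0.012 = snapped home on a hard stop. It starts anywhere from 0 to 0.004. A tight fit: about 7 N moves it at any point of its travel, and it stays where it is left, so a half-pressed section stays half open; each section moves by itself.
- rim_c_top (a point): point on the top surface of that -x section, in the middle of its width and of its arc (54 mm from the logger's axis); it moves down with the section, from at most 56 to 44 mm above the bench. Pressing straight down anywhere on the section works; this is the best place.
- rim_d (a joint): how far the rim section on the logger's -y side is pressed down, in m: 0 = fully up, 0.012 = snapped home on a hard stop. It starts anywhere from 0 to 0.004. A tight fit: about 7 N moves it at any point of its travel, and it stays where it is left, so a half-pressed section stays half open; each section moves by itself.
- rim_d_top (a point): point on the top surface of that -y section, in the middle of its width and of its arc (54 mm from the logger's axis); it moves down with the section, from at most 56 to 44 mm above the bench. Pressing straight down anywhere on the section works; this is the best place.
- other_logger: a second, identical-looking loose logger whose cover is already fully shut (rim tops flush at 44 mm all round, no gap), 0.5 kg. Origin at the centre of its underside. Not to be disturbed. The two loggers stand side by side, left and right, in either order.
- figure: a loose teal 3D-printed figure standing upright, 48 mm across the foot, 92 mm tall; origin at the centre of its underside. Bystander.
- screwdriver: a loose screwdriver, 190 mm long, lying on the bench roughly along x. Bystander.
- glue: a loose glue jar, 44 mm across, 95 mm tall, standing; origin at the centre of its underside. Bystander.
Mind the look-alikes: they are no part of the job. What is shaped like the logger but turquoise is not meant.

How it is judged:
By the outcome, as a careful person would: the job done as asked, in the order asked, and still so for the second after the job is handed in, with the robot touching nothing.
It also fails if it takes over 48 s, if anything falls off the work surface, if the arm or the gripper's body presses on something with over 40 N, if the wrist force passes 120 N, or if a joint passes its speed limit or range.

## Robot

A 6-joint arm with a two-finger parallel gripper is mounted at the origin on the work surface. World frame = base frame: x ahead of the robot, y to its left, z up, the work surface at z = 0. Lengths are in m, angles in rad, forces in N, time in s.
With the tool pointing down it reaches from about 0.3 to 1 m from the base axis. Payload 5.1 kg.
Tool frame: the origin (TCP) lies midway between the tips of the shut fingers; the grasp point (between the pads) lies 19 mm behind it (r.pinch_z is the distance from the TCP to the grasp point, in m); x points along the fingers, z is the direction in which the jaws open and shut, and the axes are right-handed (so a half turn about x gives the same grasp; the last joint's range is limited). The gripper opens to 95 mm and grips with 3 to 60 N. Pads are 20 mm wide; open, the fingers measure 119 mm over their backs; the gripper's body (75 mm by 180 mm) begins 59 mm behind the grasp point.
Start: joints at [1.236, 0.124, 1.65, -0, 1.367, -0.083], TCP at [0.162, 0.629, 0.215] pointing down, gripper open.
Joint ranges: [-2.61, 2.61], [-1.02, 2.33], [0.03, 2.71], [-1.35, 4.49], [0.32, 2.68], [-2.91, 2.91]. Speed limits (rad/s): [2.57, 2.57, 3.14, 3.14, 3.14, 3.14].

## Interface

Orientations are given as a unit quaternion [w, x, y, z].
In Python, from cell import r gives the robot as it stands.
- The arm moves only by the shell command python3 -m jog 'ROWS' [OPENING] [FORCE]. ROWS is JSON, a list that holds one entry, the list of rows, each a list of 4 numbers: the shift along the tool's x, y, z in mm, then the turn about the tool's x in degrees. A call has 1 to 8 rows; each row is the pose to reach, as a shift and turn from the pose commanded when the call began, along the tool's axes at that moment; what a row does not reach only later rows make up. A row lasts 1/8 s, in which the tool goes at most 62.5 mm and 10.7 degrees, less where a joint would pass 70% of its speed; a pose out of reach is approached as far as the arm can. A call with a gripper value outside its range is refused whole. OPENING is the closure in counts, from 0 (fully open) to 255 (shut), set as the call begins (- or left out, the last holds). The fingers move at their own pace and stop on an object; FORCE is the grip in N (left out, the last holds). Time passes only in rows, so rows that repeat a pose let the fingers close. It gives the time, the measured TCP pose, the force and the opening at its end, in the units of the state.
- r.state(): the state, without advancing time (a new reading comes with each control period).
- r.camera(name): name is "side" or "top" or "wrist"; returns the picture (384x512x3 uint8, blue, green, red); there is no depth.
- r.camera_model(name): a dict with "fx", "fy", "cx", "cy" (pixels), "k1" (the pictures are not rectified: a ray, as slopes to the right and down, at radius r is drawn at 1 + k1 r^2 times it, then the intrinsics apply), "R" (3x3) and "t" (3): a world point X has camera coordinates R X + t; the wrist camera has in their place "hand_eye" (4x4, takes a point from camera to tool coordinates, whose origin is the TCP and whose axes are the tool frame's). Camera axes: x right, y down, z forward; pixel columns grow to the right and rows downward; lengths in m; the calibration is good to about 2 mm. A picture is of the moment at which its call begins: read the wrist's pose just before it. camera_model takes no time and is no camera call.
- r.close_job(): hands the job in, once; it reports no verdict.
Trained networks look in the newest picture that a camera, given by its name, has taken for a name from the list of things; names that differ only in an ending like _2 or _b are one class to them, and where a whole thing is asked for, a point or a joint stands for the part that bears it (a point fixed in the world has none). Each returns a list of dicts, best first, with "conf" (0 to 1); they miss things now and then, are a little off and sometimes report something else, mostly with a low value. They report only what shows in the picture. A call takes as long as a camera call. They do not tell look-alikes from the thing itself.
- r.recognise(camera, thing): "bbox" ([centre column, centre row, width, height] in pixels, round what is visible of it).
- r.silhouettes(camera, thing): "region" (384x512 bool, what is visible of it) and "bbox" ([centre column, centre row, width, height] in pixels, round what is visible of it).
The state is a dict: "t": time; "joint_pos": joint angles; "qvel": joint speeds; "effort": joint torques, N m; "tcp_pos": TCP position; "ee_rot": TCP orientation; "contact_force": force on the tool from outside, world axes, zero at the start; "torque": the same for the moment, N m; "width": finger opening in m.
Only numpy, scipy, OpenCV 4.12 (cv2) and the standard library are available. Lean on these libraries where they do the work, as an engineer would, in place of code of your own. Each camera call takes 0.05 s, during which the arm holds its last target. There are 200 camera calls.

## Working session

There is one attempt and no reset: what is moved stays moved. The work goes in short steps, Python scripts to look and compute and a shell command to move; the robot and the scene stay as the last step left them, time stands still between calls to the robot, and variables do not carry over. Pictures are saved under pics/ and viewed, about 8 in all and at most 12, crops included, and the job is handed in when it is done.

```bash
mkdir -p pics; ls; cat > h.py <<'E'
import numpy as np, cv2
from cell import r
from scipy.spatial.transform import Rotation as Ro
def cam(n,s=None):
    m=r.camera_model(n); K=np.array([[m['fx'],0,m['cx']],[0,m['fy'],m['cy']],[0,0,1.]])
    if 'R' in m: R=np.array(m['R']);t=np.array(m['t'])
    else:
        s=s or r.state(); q=np.array(s['ee_rot']); T=np.eye(4); T[:3,:3]=Ro.from_quat(q[[1,2,3,0]]).as_matrix(); T[:3,3]=s['tcp_pos']
        Ti=np.linalg.inv(T@np.array(m['hand_eye'])); R=Ti[:3,:3];t=Ti[:3,3]
    return K,np.array([m['k1'],0,0,0.]),R,t
def topix(c,X):
    K,d,R,t=c; 
    # k1 on slopes: same as cv2 k1
    return cv2.projectPoints(np.atleast_2d(X).astype(float),cv2.Rodrigues(R)[0],t,K,d)[0][:,0]
def toplane(c,p,z):
    K,d,R,t=c; u=cv2.undistortPoints(np.array(p,float).reshape(-1,1,2),K,d)[:,0]
    D=np.c_[u,np.ones(len(u))]@R; C=-R.T@t
    return C+D*((z-C[2])/D[:,2])[:,None]
E
python3 - <<'E'
from h import *
ims=[]
for n in ['top','side']:
    im=r.camera(n); c=cam(n); ims.append(im)
    for th in ['logger','other_logger','figure','screwdriver','glue']:
        for d in r.recognise(n,th)[:4]:
            print(n,th,round(d['conf'],2),np.round(d['bbox']),toplane(c,[d['bbox'][:2]],0.044)[0].round(3))
cv2.imwrite('pics/a.png',cv2.resize(np.vstack(ims),(448*1,672))[:600] if 0 else cv2.resize(np.hstack(ims),(800,300)))
cv2.imwrite('pics/top.png',ims[0]);cv2.imwrite('pics/side.png',ims[1])
s=r.state();print(s['t'],s['ee_rot'],s['contact_force'])
E
```

```text
pics
top logger 0.98 [195. 157.  44.  42.] [0.723 0.164 0.044]
top logger 0.9 [212. 222.  44.  44.] [0.518 0.107 0.044]
top logger 0.87 [153. 216.  43.  42.] [0.537 0.291 0.044]
top logger 0.47 [114. 213.   6.  37.] [0.547 0.412 0.044]
top other_logger 0.73 [304. 213.  45.  41.] [ 0.547 -0.175  0.044]
top figure 0.7 [246. 156.  13.  18.] [0.727 0.003 0.044]
top screwdriver 0.85 [116. 199.   7.  62.] [0.589 0.407 0.044]
top glue 0.61 [385. 197.  21.  11.] [ 0.597 -0.43   0.044]
side logger 0.65 [193. 192.  48.  45.] [0.509 0.096 0.044]
side logger 0.59 [247. 152.  47.  43.] [0.721 0.149 0.044]
side logger 0.57 [171. 151.  45.  36.] [0.528 0.28  0.044]
side logger 0.29 [178. 184.  16.  20.] [0.487 0.145 0.044]
side other_logger 0.64 [196. 173.  27.  11.] [0.55  0.156 0.044]
side figure 0.68 [279. 185.  13.  29.] [ 0.724 -0.012  0.044]
side screwdriver 0.56 [173. 128.  50.  24.] [0.581 0.374 0.044]
side screwdriver 0.55 [348. 330.  27.  35.] [ 0.609 -0.431  0.044]
side glue 0.73 [349. 332.  25.  33.] [ 0.607 -0.436  0.044]
0.6 [ 0.55886216 -0.43324253  0.55879667  0.43326698] [-0.19915763  0.07191649  0.30436298]
```

```bash
python3 - <<'E'
import cv2,numpy as np
a=cv2.imread('pics/top.png')[120:260,90:410];b=cv2.imread('pics/side.png')[100:300,140:390]
a=cv2.resize(a,(685,300),interpolation=2);b=cv2.resize(b,(375,300),interpolation=2)
o=np.zeros((600,800,3),np.uint8);o[:300,:685]=a;o[300:,:375]=b
c=cv2.imread('pics/side.png')[130:220,145:272];o[300:,376:800]=cv2.resize(c,(424,300),interpolation=2)
cv2.imwrite('pics/b.png',o)
E
```

```text
(no output)
```

View pics/b.png

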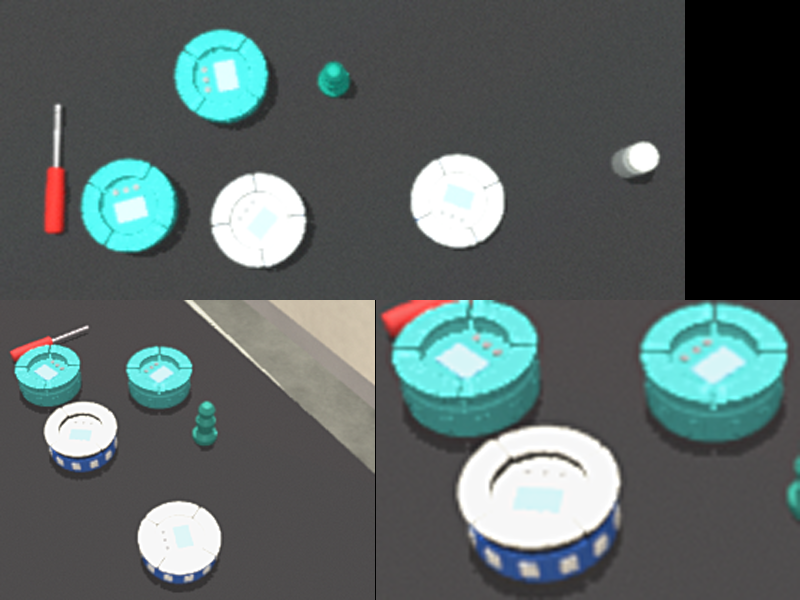

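The wanted one is a white, blue-tubbed logger, not a turquoise one: top-camera (212,222) or (304,213). The first looks open: its middle is deep-set, with a dark step and a tall rim. The second looks flush. I'll confirm that with a wrist close-up.

```bash
python3 - <<'E'
from h import *
s=r.state();q=np.array(s['ee_rot']);R=Ro.from_quat(q[[1,2,3,0]]).as_matrix();print(R.round(3));print(s['tcp_pos'])
H=np.array(r.camera_model('wrist')['hand_eye']);print(H.round(3)); K=cam('wrist')[0];print(K)
# tool shift so camera axis hits logger
L=np.array([.516,.106,.05]);Rc=R@H[:3,:3];cz=Rc[:,2];co=R@H[:3,3]
for tz in(.25,.22,.19):
    c=co[2]+tz; k=(.05-c)/cz[2]; tcp=L-k*cz-co; tcp[2]=tz
    print(tz,tcp,(R.T@(tcp-s['tcp_pos'])*1000).round(),'camdist',k)
E
```

```text
[[ 0.    -0.968  0.249]
 [ 0.     0.249  0.968]
 [-1.    -0.     0.   ]]
[0.16200313 0.62949549 0.21471665]
[[ 0.    -0.261  0.965 -0.171]
 [-0.    -0.965 -0.261  0.074]
 [ 1.     0.    -0.     0.001]
 [ 0.     0.     0.     1.   ]]
[[282.51765971   0.         254.38417815]
 [  0.         282.51765971 197.13773415]
 [  0.           0.           1.        ]]
0.25 [0.49007147 0.11211251 0.25      ] [ -35. -447. -419.] camdist 0.38426669588060025
0.22 [0.49793844 0.11008738 0.22      ] [  -5. -455. -419.] camdist 0.3531863090892215
0.19 [0.50580541 0.10806225 0.19      ] [  25. -463. -419.] camdist 0.3221059222978427
```

```bash
python3 -m jog '[[[0,-40,-38,0],[0,-80,-76,0],[0,-120,-113,0],[0,-162,-152,0],[0,-204,-191,0],[0,-246,-230,0],[0,-288,-269,0],[0,-328,-308,0]]]' 255 20 && python3 -m jog '[[[5,-43,-40,0],[15,-86,-80,0],[20,-120,-105,0],[25,-133,-111,0],[25,-135,-111,0],[25,-135,-111,0]]]'
python3 - <<'E'
from h import *
s=r.state(); im=r.camera('wrist'); c=cam('wrist',s)
for d in r.silhouettes('wrist','logger')[:3]:
    b=d['bbox'];print(d['conf'],np.round(b),toplane(c,[b[:2]],.05)[0].round(3),d['region'].sum())
print(s['t'],s['tcp_pos'],s['width'],s['contact_force'])
cv2.imwrite('pics/w1.png',cv2.resize(im,(768,576)));cv2.imwrite('pics/w1r.png',im)
E
```

```text
t: 1.6
tcp_pos: [0.4037, 0.2479, 0.2151]
ee_rot: [0.559, -0.433, 0.558, 0.433]
contact_force: [0.5, -0.0, 0.7]
width: 0.0205
t: 2.35
tcp_pos: [0.5056, 0.1094, 0.1898]
ee_rot: [0.559, -0.433, 0.559, 0.434]
contact_force: [0.4, 0.1, 0.1]
width: 0.0005
0.94 [264. 189. 113. 104.] [0.509 0.12  0.05 ] 9380
0.75 [363. 305.  46.  31.] [0.691 0.208 0.05 ] 1108
0.57 [420. 172. 128. 120.] [0.533 0.297 0.05 ] 11343
2.35 [0.50557704 0.10941142 0.18978735] 0.00046024320169665503 [0.41855528 0.10516703 0.09141023]
```

View pics/w1.png

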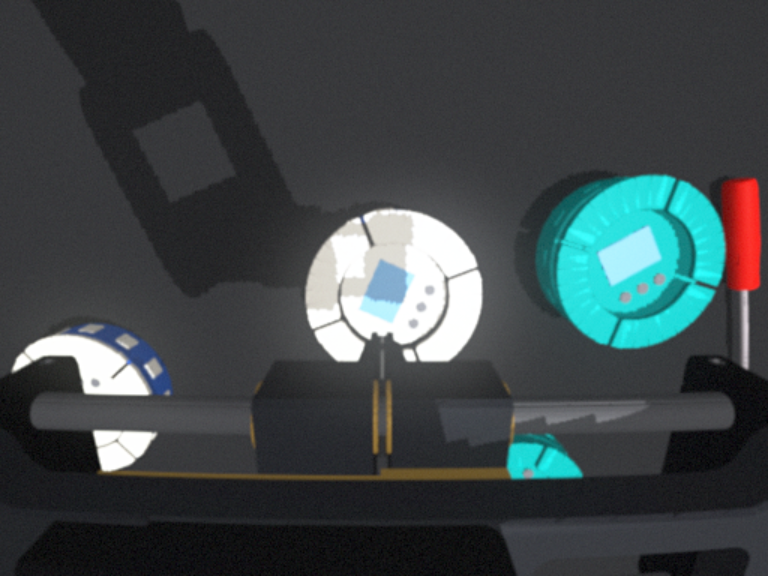

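The wrist view shows the middle logger with gaps at about (367,230), (465,272), (328,323) and (410,355) in the enlarged picture. Next is one crop of both white loggers from the side camera, plus a circle fit of the rim.

```bash
python3 - <<'E'
from h import *
from scipy.optimize import least_squares
b=cv2.imread('pics/side.png')
x=lambda c:cv2.resize(c,(400,400),interpolation=2)
w=cv2.imread('pics/w1r.png')
pd=topix(cam('side'),[[.509,.108,.04],[.547,-.175,.04]]);print(pd)
def cr(u,v,h=32):return x(b[int(v)-h:int(v)+h,int(u)-h:int(u)+h])
cv2.imwrite('pics/c.png',np.hstack([cr(*pd[0]),cr(*pd[1])]))
s=r.state();c=cam('wrist',s)
reg=(w.min(2)>95).astype(np.uint8);reg[:, :195]=0;reg[:,330:]=0;reg[241:]=0;reg[:130]=0
n,l,st,ce=cv2.connectedComponentsWithStats(reg);reg=(l==1+st[1:,4].argmax()).astype(np.uint8)
p=cv2.findContours(reg,0,1)[0];p=max(p,key=len)[:,0].astype(float);p=p[(p[:,1]<238)]
P=toplane(c,p,.053)[:,:2]
f=lambda v:np.hypot(*(P-v[:2]).T)-v[2]
v=least_squares(f,[.51,.11,.066],loss='soft_l1',f_scale=.001).x;e=f(v);print('circle',v,len(P),np.percentile(abs(e),[50,90]))
g=toplane(c,np.array([[367,230],[465,272],[328,323],[410,355]])*2/3,.053)[:,:2]-v[:2]
print(np.hypot(*g.T),np.degrees(np.arctan2(g[:,1],g[:,0])))
# top cam
for n in['top','side']:
    t=cv2.imread(f'pics/{n}.png');ct=cam(n);r.camera(n)
E
```

```text
[[191.30439858 190.23557489]
 [258.70458339 257.99267222]]
circle [0.51473484 0.11757941 0.06367361] 333 [0.00348401 0.02208503]
[0.05072533 0.0547788  0.05616491 0.05238396] [-171.02840406   92.2173626   -78.62864988   -0.22469324]
```

View pics/c.png

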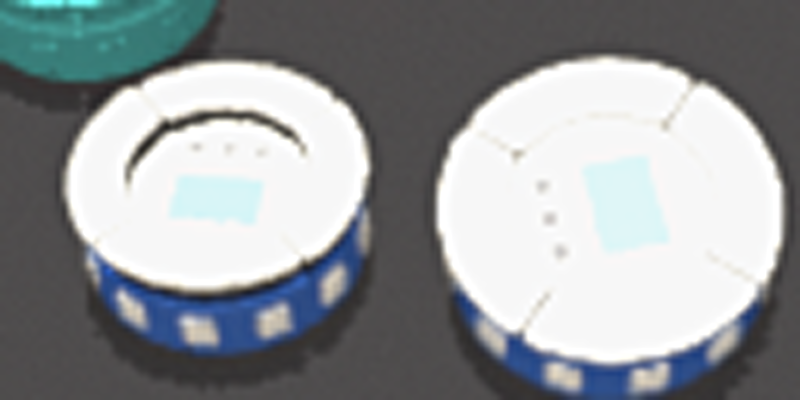

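The left logger (y about 0.11) is the open one: it has a dark step inside the rim and a gap over the tub. The right one is flush. Now the centre.

```bash
python3 - <<'E'
from h import *
s=r.state();c=cam('wrist',s)
A=toplane(c,np.array([[367,230],[410,355],[465,272],[328,323]])*2/3,.053)[:,:2]
d1=A[1]-A[0];d2=A[3]-A[2];k=np.linalg.solve(np.c_[d1,-d2],A[2]-A[0]);print('X',A[0]+k[0]*d1)
print(np.degrees(np.arctan2(d1[1],d1[0])),np.degrees(np.arctan2(d2[1],d2[0])))
for n,(u,v),z in[('top',(212,222),.053),('side',(191,187),.053)]:
    im=cv2.imread(f'pics/{n}.png');m=(im.min(2)>170).astype(np.uint8);m[:v-35]=0;m[v+35:]=0;m[:,:u-35]=0;m[:,u+35:]=0
    m=cv2.morphologyEx(m,3,np.ones((3,3)));p=max(cv2.findContours(m,0,1)[0],key=len)[:,0]
    h=cv2.convexHull(p)[:,0].astype(float);P=toplane(cam(n),h,z)[:,:2].astype(np.float32)
    (x,y),(a,b),_=cv2.fitEllipse(P);print(n,x,y,a,b)
E
```

```text
X [0.51980063 0.11358346]
4.288565676268393 -83.15636539962046
top 0.5182851552963257 0.1135644018650055 0.13296538591384888 0.1342330276966095
side 0.517666220664978 0.11156843602657318 0.1344701051712036 0.1367369145154953
```

```bash
python3 -m jog '[[[45,-34,56,0],[100,-34,56,0],[128,-34,56,0],[135,-34,56,0],[139,-34,56,0],[143,-34,56,0],[146,-34,56,0],[147,-34,56,0]]]'
```

```text
t: 3.55
tcp_pos: [0.5531, 0.1546, 0.0457]
ee_rot: [0.559, -0.433, 0.558, 0.433]
contact_force: [-4.6, -0.5, 7.9]
width: 0.0006
```

```bash
python3 -m jog '[[[2,0,0,0],[3,0,0,0],[3,0,0,0]]]'
```

```text
t: 3.92
tcp_pos: [0.5535, 0.1547, 0.0438]
ee_rot: [0.559, -0.433, 0.558, 0.433]
contact_force: [-7.6, -0.1, 11.5]
width: 0.0003
```

```bash
python3 -m jog '[[[2,0,0,0],[4,0,0,0],[4,0,0,0]]]'
```

```text
t: 4.3
tcp_pos: [0.5542, 0.155, 0.0431]
ee_rot: [0.559, -0.433, 0.558, 0.433]
contact_force: [-14.2, -1.3, 27.5]
width: 0.0006
```

```bash
python3 -m jog '[[[-34,0,0,0],[-36,36,-13,0],[-34,72,-26,0],[-20,72,-26,0],[-13,72,-26,0],[-7,72,-26,0],[-2,72,-26,0],[0,72,-26,0]]]'; python3 -m jog '[[[1,0,0,0],[1,0,0,0]]]'
```

```text
t: 5.3
tcp_pos: [0.4773, 0.1484, 0.043]
ee_rot: [0.557, -0.431, 0.56, 0.435]
contact_force: [-30.2, -1.0, 56.6]
width: 0.0004
t: 5.55
tcp_pos: [0.4774, 0.1484, 0.0431]
ee_rot: [0.557, -0.431, 0.56, 0.435]
contact_force: [-29.5, -1.7, 53.7]
width: 0.0004
```

```bash
python3 -m jog '[[[-34,0,0,0],[-36,-13,-36,0],[-34,-26,-72,0],[-20,-26,-72,0],[-14,-26,-72,0],[-8,-26,-72,0],[-5,-26,-72,0],[-4,-26,-72,0]]]'; python3 -m jog '[[[0,0,0,0]]]'
```

```text
t: 6.55
tcp_pos: [0.4864, 0.0697, 0.0435]
ee_rot: [0.557, -0.436, 0.559, 0.432]
contact_force: [-12.0, -10.5, 33.6]
width: 0.0007
t: 6.68
tcp_pos: [0.4864, 0.0697, 0.0436]
ee_rot: [0.558, -0.436, 0.559, 0.432]
contact_force: [-11.6, -8.8, 29.3]
width: 0.0008
```

```bash
python3 -m jog '[[[-30,0,0,0],[-32,-36,13,0],[-30,-72,26,0],[-16,-72,26,0],[-10,-72,26,0],[-5,-72,26,0],[-1,-72,26,0],[1,-72,26,0]]]'; python3 -m jog '[[[0,0,0,0]]]'
```

```text
t: 7.68
tcp_pos: [0.5628, 0.0788, 0.0431]
ee_rot: [0.56, -0.434, 0.557, 0.432]
contact_force: [-7.1, -0.8, 30.8]
width: 0.0006
t: 7.8
tcp_pos: [0.5626, 0.0788, 0.0432]
ee_rot: [0.56, -0.434, 0.557, 0.433]
contact_force: [-5.5, -0.4, 26.4]
width: 0.0004
```

```bash
python3 -m jog '[[[-40,0,0,0],[-100,0,0,0],[-150,20,0,0],[-180,70,0,0],[-190,120,0,0],[-190,160,0,0],[-190,180,0,0],[-190,180,0,0]]]'
python3 - <<'E'
from h import *
x=lambda c:cv2.resize(c,(400,400),interpolation=2)
c=cam('side');b=r.camera('side');t=r.camera('top')
cv2.imwrite('pics/side2.png',b);cv2.imwrite('pics/top2.png',t)
cr=lambda b,u,v,h:x(b[int(v)-h:int(v)+h,int(u)-h:int(u)+h])
cv2.imwrite('pics/d.png',np.hstack([cr(b,191,190,32),cr(t,212,222,40)]))
for n in['top','side']:
    d0=cv2.imread(f'pics/{n}.png')
for n,(u,v),z in[('top',(212,222),.044),('side',(191,189),.044)]:
    im=cv2.imread(f'pics/{n}2.png');m=(im.min(2)>170).astype(np.uint8);m[:v-35]=0;m[v+35:]=0;m[:,:u-35]=0;m[:,u+35:]=0
    m=cv2.morphologyEx(m,3,np.ones((3,3)));p=max(cv2.findContours(m,0,1)[0],key=len)[:,0]
    P=toplane(cam(n),cv2.convexHull(p)[:,0].astype(float),z)[:,:2].astype(np.float32)
    (X,y),(a,e),_=cv2.fitEllipse(P);print(n,X,y,a,e)
print(r.state()['contact_force'])
E
```

```text
t: 8.8
tcp_pos: [0.3838, 0.1232, 0.2262]
ee_rot: [0.558, -0.433, 0.559, 0.434]
contact_force: [-0.7, 1.0, 0.7]
width: -0.0
top 0.5182982087135315 0.11352908611297607 0.1330999732017517 0.13406535983085632
side 0.514697253704071 0.1034189835190773 0.13333240151405334 0.1580364853143692
[-1.23436273  0.80846831 -0.25113013]
```

View pics/d.png

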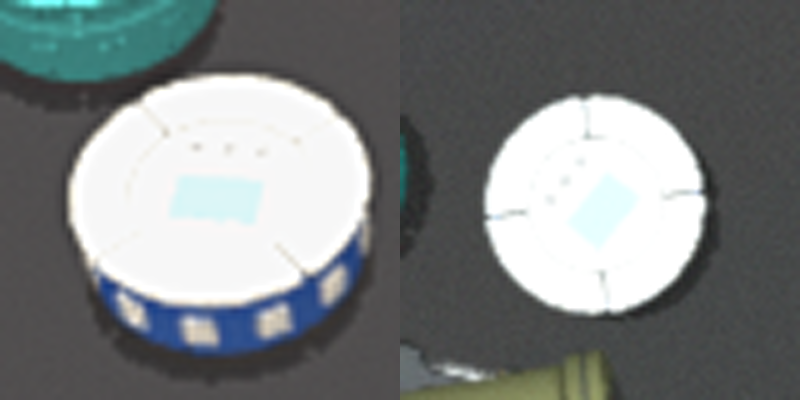

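The rim now sits flush: the dark step and the gap over the tub are gone, and the logger hasn't moved in the top view. Every section stopped hard at about 26 N or more.

```bash
python3 -c "
from cell import r
print(r.close_job())"
```

```text
the job is handed in; nothing more can be done
None
```

I pressed all four rim sections of the open logger down to their hard stops, took the hand away and handed the job in at about 9 s. The open one was the white, blue-tubbed logger at about (0.518, 0.113).

- **Sections home:** the fingertips stopped at 43.0–43.6 mm on every section against about 26–54 N, well above the 7 N that moves one. That reads about half a millimetre to 1 mm below the stated 44 mm, which I put down to calibration and arm give.
- **Pictures afterwards:** the side and top views show the rim flush, with no step inside it and no gap over the tub. In the top view the logger's centre is within 0.1 mm of where it started.
- **Check that disagreed:** the repeat side-camera circle fit was distorted (133 by 158 mm instead of round), so I disregarded it.
- **Harder press than planned:** the second section took about 57 N down and 30 N sideways. That is under the 120 N wrist limit, and the logger did not visibly shift.
- **Bystanders:** the hand stayed clear of the other logger, figure, screwdriver and glue jar, but I did not measure them again at the end.

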